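Close a painted panel into its front-opening frame

TASK

The painted panel has been left half out of its front-opening picture frame, one edge riding up on the rim. Push it with the fingertips until it drops in and lies flat on the floor of its recess, and only then tip the hinged front over and press it fully shut on the picture. Do not pick anything up, and leave the other things on the table where they are.

Things in the scene. Friction and masses are not known exactly. Their poses are not given: they have to be found in the camera images.
- frame: back of the wooden picture frame, a shallow tray lying firmly fixed on the table: 250 mm (its x) by 210 mm (its y), 16 mm high; origin at the centre of its underside, z up. Rim 22 mm wide, top at z 16 mm; inside it a recess 206 (x) by 166 (y) mm with its floor at z 5.5 mm. The front is hinged along the +y side; the panel has slid out over the -y rim, facing the hinge
- picture: loose painted wooden panel (small seascape, white border), 202 (its x) by 162 (its y) by 9.5 mm, about 0.25 kg, face up; origin at the centre of its underside. Fits the recess with 2 mm to spare each side; seated, its face is 1 mm below the rim. At the start its +y edge is down on the recess floor, 20 to 45 mm short of the hinge-side wall; its -y edge rides on the -y rim
- picture_edge (a point): middle of the panel's raised long (-y) edge, at its painted face; the edge face goes 9.5 mm down from here, and at the start its lower corner is about 1 to 4 mm above the rim's top. Pushed here towards the hinge side (frame's +y) the panel slides and drops in
- front (a joint): angle of the hinged front, rad: 0 shut flush on the rim, pi/2 upright, 2.2 fully open. At the start 1.75 to 2.05: it leans open, away from the recess. The hinge is stiff: the front stays wherever it is left and takes about 2 to 4 N at its free edge to move
- hinge (a point): middle of the front's hinge axis, which runs along the frame's x at frame y = +105 mm, z = 16 mm
- front_edge (a point): middle of the front's free long edge, at the corner of its outer face (turned away from the recess, uppermost when shut). The front is an open wooden moulding without glass, 250 mm along the hinge, 210 mm from hinge to free edge, 16 mm thick, with rails 32 mm wide round a window
- cup: white plastic rinse cup, 83 mm across, 106 mm tall; origin at the centre of its underside; a bystander, to be left alone
- bottle: green paint bottle with a white cap, 51 mm across, 146 mm tall; origin at the centre of its underside; a bystander, to be left alone
- brush: paint brush with a pale wooden handle, 199 mm long, lying on the table along its own y; origin under its middle; a bystander, to be left alone
- small_bottle: magenta paint bottle with a white cap, 47 mm across, 134 mm tall, near the left edge of the table; origin at the centre of its underside; a bystander, to be left alone
- tube: big paint tube with a red cap, 53 x 193 x 36 mm, lying; origin under its middle; a bystander, to be left alone

How it is judged:
On the way, in this order (a step that is already met when the one before it is completed fails the run):
1. the panel lies flat on the floor of its recess while the front still stands open (z of picture in the frame of frame between 0.003 and 0.008 m and angle between the z axis of picture and the z axis of frame, either way round below 0.02 rad and value of joint front above 1 rad), for 0.2 s.
2. the front is tipped over and fully shut on the seated panel (z of picture in the frame of frame between 0.003 and 0.008 m and angle between the z axis of picture and the z axis of frame, either way round below 0.02 rad and value of joint front below 0.025 rad), for 0.2 s.
At the end, for the whole second after the job is handed in: the panel lies flat (within 0.02 rad) on the recess floor (its underside within 2.5 mm of it), at rest, and the front is shut to within 0.025 rad (about 5 mm at its free edge) (all of step 2 and linear speed of picture below 0.02 m/s); the robot touches nothing.
It fails at once if the panel is lifted (its middle more than 20 mm above the table) or tilted up by more than 0.2 rad instead of pushed (z of picture in the frame of frame above 0.02 m or angle between the z axis of picture and the z axis of frame, either way round above 0.2 rad).
It fails at once if the panel is pushed off the frame (horizontal distance between picture and frame above 0.08 m).
It fails at once if a bystander is moved by more than 20 mm (distance of any of cup, bottle, brush, small_bottle, tube from where it was at the start of the episode above 0.02 m).
It also fails if it takes over 64 s, if anything falls off the work surface, if the arm or the gripper's body presses on something with over 40 N, if the wrist force passes 120 N, or if a joint passes its speed limit or range.

ROBOT

A 6-joint arm with a two-finger parallel gripper is mounted at the origin on the work surface; the furniture and walls round the work are solid. World frame = base frame: x ahead of the robot, y to its left, z up, the work surface at z = 0. Lengths are in m, angles in rad, forces in N, time in s.
With the tool pointing down it reaches from about 0.3 to 0.875 m from the base axis. Payload 6.4 kg.
Tool frame: the origin (TCP) lies between the finger pads; the fingertips stand 19 mm ahead of it and the grasp point (between the pads) is the TCP (ctrl.tips_ahead is the z of the fingertips in the tool frame, in m); z points along the fingers, y is the line along which they close (so a half turn about z gives the same grasp; the last joint's range is limited). The gripper opens to 85 mm and grips with 20 to 120 N. Pads are 22 mm wide; open, the fingers measure 114 mm over their backs; the gripper's body (76 mm by 85 mm) begins 54 mm behind the grasp point. The pads swing forward as they close: fully open they stand 13 mm farther back than shut.
Start: joints at [-1.478, 0.181, 1.607, -0, 1.354, -0.206], TCP at [0.169, -0.55, 0.25] pointing down, gripper open.
Joint ranges: [-2.99, 2.99], [-0.89, 2.07], [0.3, 2.58], [-1.14, 4.28], [0, 2.63], [-3.12, 3.12]. Speed limits (rad/s): [2.57, 2.57, 3.01, 3.14, 3.14, 3.14].

INTERFACE

Orientations are given as a unit quaternion [w, x, y, z].
In Python, from bench import readout, vision, ctrl gives the robot as it stands.
- The arm moves only by the tool play_rows, never from a script. Its arguments are lists of equal length, an entry for each row: "xyz": the shift along the tool's x, y, z in mm, a list of three; "rot": the turn, a rotation vector about the tool's x, y, z in rad, a list of three; "grip": the opening, from 0 (shut) to 1 (fully open). In form: {"xyz": [[x, y, z], ...], "rot": [[rx, ry, rz], ...], "grip": [grip, ...]}. A call has exactly 10 rows; each row is the pose to reach, as a shift and turn from the pose commanded when the call began, along the tool's axes at that moment; what a row does not reach only later rows make up. A row lasts 1/8 s, in which the tool goes at most 62.5 mm and 10.7 degrees, less where a joint would pass 70% of its speed; a pose out of reach is approached as far as the arm can. A call with a gripper value outside its range is refused whole. The fingers move at their own pace and stop on an object; the grip force is fixed at half the most. Time passes only in rows, so rows that repeat a pose let the fingers close, or fill a call up. It gives the time, the measured TCP pose, the force, the opening and the grip force at its end, in the units of the state.
- readout.get_obs(): the state, without advancing time (a new reading comes with each control period).
- vision.camera(name): name is "side" or "top" or "wrist"; returns a dict with "color" (400x640x3 uint8, red, green, blue), "depth" (400x640 float32, m along the optical axis (not along the pixel's ray), 0 where there is no reading), "camera_matrix" (3x3 intrinsics, pixels), "extrinsics" (4x4, takes a point from camera to world coordinates); the wrist camera has in their place "hand_eye" (4x4, takes a point from camera to tool coordinates, whose origin is the TCP and whose axes are the flange's). Camera axes: x right, y down, z forward; pixel columns grow to the right and rows downward; lengths in m; the calibration is good to about 2 mm. The wrist camera is an equidistant fisheye: a pixel r from the principal point sees the ray r / f radians off the axis. A picture is of the moment at which its call begins: read the wrist's pose just before it.
- ctrl.hand_in(): hands the job in; it is judged then, once.
The state is a dict: "time_s": time; "q": joint angles; "dq": joint speeds; "joint_efforts": joint torques, N m; "eef_pos": TCP position; "eef_rot": TCP orientation; "wrist_force": force on the tool from outside, world axes, zero at the start; "torque": the same for the moment, N m; "opening": opening from 0.0 (shut) to 1.0 (fully open); "grasp_force": force on a finger pad.
Only numpy, scipy, OpenCV 4.12 (cv2) and the standard library are available. Lean on these libraries where they do the work, as an engineer would, in place of code of your own. Each camera call takes 0.05 s, during which the arm holds its last target. There are 200 camera calls.

## Working session

There is one attempt and no reset: what is moved stays moved. The work goes in short steps, Python scripts to look and compute and a tool call to move; the robot and the scene stay as the last step left them, time stands still between calls to the robot, and variables do not carry over. Pictures are saved under pics/ and viewed, at most 10 in all, crops included, and the job is handed in when it is done.

Besides the shell and the picture viewer there is one more tool, called after "Call:" by a JSON object that holds its "name" and its "arguments". play_rows: Moves the arm, as the interface text tells. Its arguments: {"type":"object","properties":{"xyz":{"type":"array","items":{"type":"array","items":{"type":"number"}}},"rot":{"type":"array","items":{"type":"array","items":{"type":"number"}}},"grip":{"type":"array","items":{"type":"number"}}},"required":["xyz","rot","grip"]}

```bash
mkdir -p pics
cat > h.py <<'E'
import numpy as np,cv2
from bench import readout,vision,ctrl
E
python3 - <<'E'
from h import *
o=readout.get_obs();print(o['eef_pos'],o['eef_rot'],o['time_s'])
for n in ['top','side']:
    c=vision.camera(n);np.savez(f'{n}0.npz',**{k:v for k,v in c.items()})
    cv2.imwrite(f'pics/{n}0.png',c['color'][...,::-1]);print(n,c['camera_matrix'],c['extrinsics'].round(4))
E
```

```text
[ 0.16922034 -0.54898672  0.24938439] [-8.73227108e-04  9.88860913e-01  1.48839946e-01  5.67034081e-05] 0.0
top [[480.4798706    0.         326.92135578]
 [  0.         480.4798706  203.4758577 ]
 [  0.           0.           1.        ]] [[ 0.2436 -0.7882  0.5651 -0.4707]
 [-0.9698 -0.2039  0.1336 -0.2824]
 [ 0.0099 -0.5806 -0.8141  1.5138]
 [ 0.      0.      0.      1.    ]]
side [[471.63070322   0.         327.78847616]
 [  0.         471.63070322 207.33072833]
 [  0.           0.           1.        ]] [[ 0.9055 -0.2111  0.368  -0.0177]
 [-0.4241 -0.4755  0.7708 -1.2712]
 [ 0.0122 -0.854  -0.5201  0.8857]
 [ 0.      0.      0.      1.    ]]
```

View pics/top0.png

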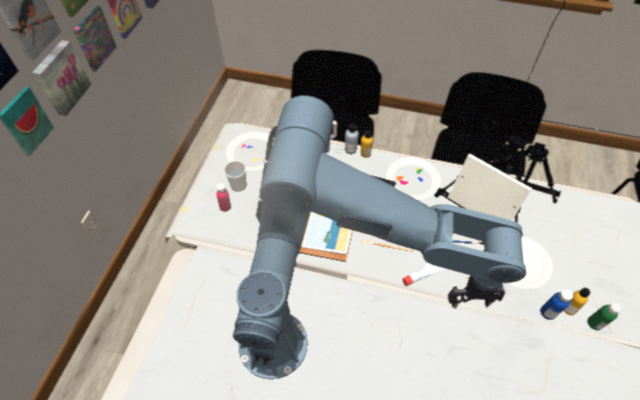

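View pics/side0.png

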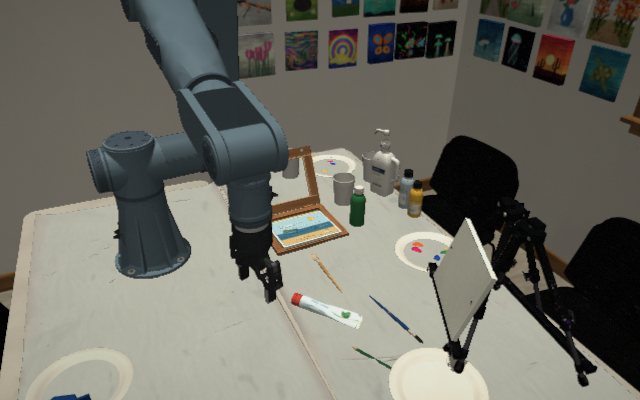

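The arm hides part of the frame in both views. In the side view the tray spans about (272–348, 205–252), with the front leaning open at about (300,175). I'll estimate coarse positions first.

```bash
cat >> h.py <<'E'
def ray(c,px):
    K=c['camera_matrix'];E=c['extrinsics'];d=E[:3,:3]@np.linalg.inv(K)@np.array([*px,1.]);return E[:3,3],d
def onz(c,px,z):
    o,d=ray(c,px);return o+d*(z-o[2])/d[2]
E
python3 - <<'E'
from h import *
s=np.load('side0.npz');t=np.load('top0.npz')
for n,c,px,z in [('nearcorner',s,(276,252),.016),('rightcorner',s,(348,235),.016),('cornerB top',t,(346,261),.0),('cornerL top',t,(300,253),.016),('cornerR top',t,(352,228),.016),('cup',s,(343,204),0),('green',s,(357,224),0),('brush1',s,(313,255),0),('brush2',s,(340,291),0),('tubecap',s,(296,299),.02),('tubeend',s,(361,321),.02),('mag top',t,(224,208),0),('cup top',t,(238,188),0)]:
    print(n,onz(c,px,z).round(3))
d=s['depth']
for px in [(276,250),(346,235),(310,230),(303,160),(312,203),(296,154)]:
    o,r=ray(s,px);print(px,(o+r*d[px[1],px[0]]).round(3))
E
```

```text
nearcorner [ 0.341 -0.156  0.016]
rightcorner [ 0.584 -0.165  0.016]
cornerB top [ 0.353 -0.161  0.   ]
cornerL top [0.335 0.003 0.016]
cornerR top [ 0.484 -0.154  0.016]
cup [0.67 0.04 0.  ]
green [ 0.654 -0.098  0.   ]
brush1 [ 0.447 -0.197  0.   ]
brush2 [ 0.449 -0.38   0.   ]
tubecap [ 0.317 -0.38   0.02 ]
tubeend [ 0.437 -0.523  0.02 ]
mag top [0.461 0.343 0.   ]
cup top [0.565 0.325 0.   ]
(276, 250) [ 0.346 -0.142  0.013]
(346, 235) [ 0.585 -0.151  0.007]
(310, 230) [ 0.478 -0.101  0.025]
(303, 160) [0.551 0.128 0.162]
(312, 203) [0.558 0.066 0.017]
(296, 154) [0.529 0.138 0.185]
```

Call:
{"name": "play_rows", "arguments": {"xyz": [[45,-25,-20],[90,-50,-40],[135,-75,-60],[180,-100,-80],[225,-125,-100],[270,-150,-110],[315,-175,-120],[366,-201,-120],[366,-201,-120],[366,-201,-120]], "rot": [[0,0,-0.16],[0,0,-0.32],[0,0,-0.48],[0,0,-0.64],[0,0,-0.8],[0,0,-0.96],[0,0,-1.12],[0,0,-1.27],[0,0,-1.27],[0,0,-1.27]], "grip": [0.5,0.5,0.5,0.5,0.5,0.5,0.5,0.5,0.5,0.5]}}

```text
time_s: 1.35
eef_pos: [0.4596, -0.2496, 0.3698]
eef_rot: [-0.001, 0.708, 0.706, -0.0]
wrist_force: [-1.4, -0.6, -1.0]
opening: 0.497
grasp_force: 0.0
```

Run:
```python
from h import *
o=readout.get_obs();print(o['eef_pos'],o['eef_rot'],o['time_s'],o['q'],ctrl.tips_ahead,o['opening'])
for n in ['wrist','side','top']:
    c=vision.camera(n);np.savez(f'{n}1.npz',**c,pos=o['eef_pos'],rot=o['eef_rot']);cv2.imwrite(f'pics/{n}1.png',c['color'][...,::-1])
    if n=='wrist':print(c['camera_matrix'],c['hand_eye'].round(4))
```

```text
[ 0.45960304 -0.24963779  0.36976354] [-5.09780312e-04  7.07894499e-01  7.06317933e-01 -3.10536022e-04] 1.35 [-7.24426491e-01 -1.17385955e-02  1.57555444e+00 -5.56633038e-04
  1.57883294e+00 -7.22201069e-01] 0.019 0.4967550390585221
[[309.70691629   0.         322.83442358]
 [  0.         309.70691629 201.50871504]
 [  0.           0.           1.        ]] [[ 7.000e-04 -9.630e-01 -2.694e-01  6.880e-02]
 [ 1.000e+00  7.000e-04  3.000e-04  1.000e-04]
 [-1.000e-04 -2.694e-01  9.630e-01 -1.233e-01]
 [ 0.000e+00  0.000e+00  0.000e+00  1.000e+00]]
```

View pics/wrist1.png

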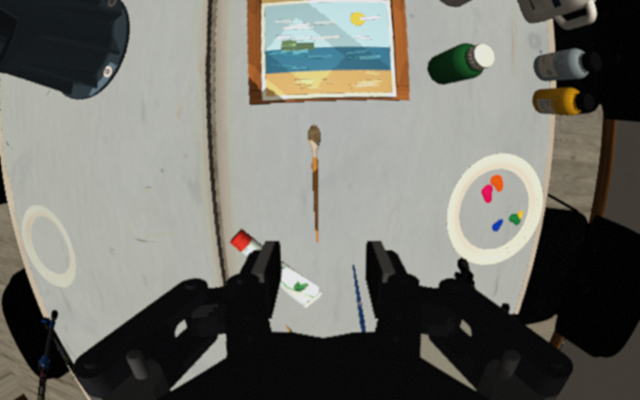

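View pics/side1.png

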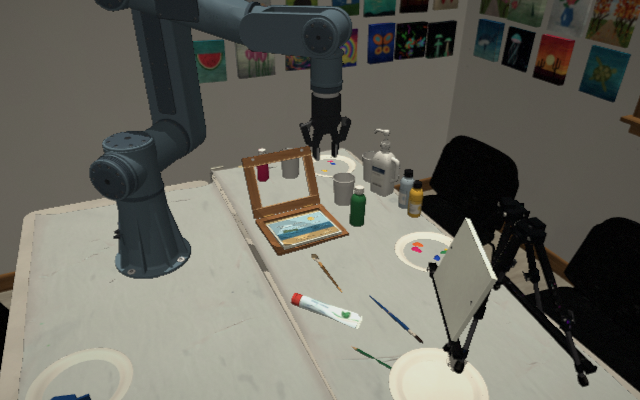

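The wrist view shows the frame from (250,103) to (408,100), with the panel's near edge at about row 98. The side view shows the front leaning, its free edge running (242,157)–(310,148). I'll enlarge both for corner picking.

Run:
```python
import cv2,numpy as np
w=cv2.imread('pics/wrist1.png')[0:120,235:425];s=cv2.imread('pics/side1.png')[140:260,235:360]
a=cv2.resize(w,None,fx=4,fy=4,interpolation=2)
b=cv2.resize(s,None,fx=4,fy=4,interpolation=2)
cv2.imwrite('pics/z1.png',a);cv2.imwrite('pics/z2.png',b)
```

```text
(no output)
```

View pics/z1.png

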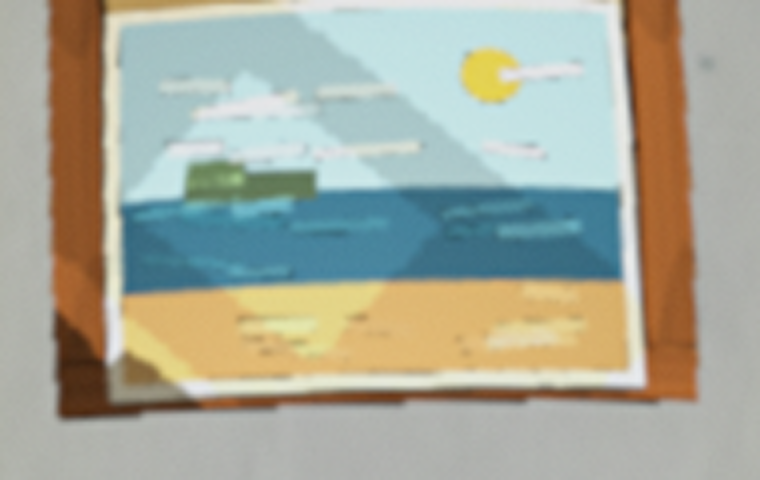

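View pics/z2.png

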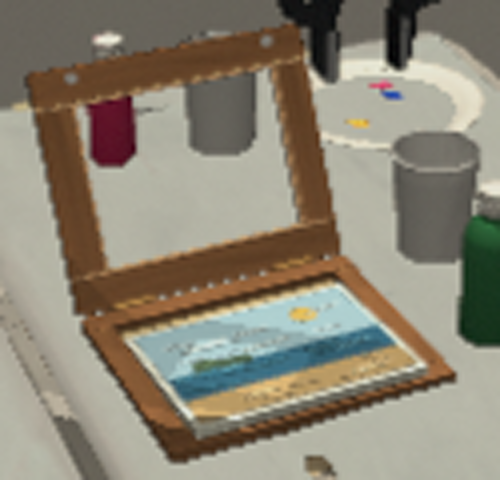

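The crops give usable corners for both the panel and the frame, so I'll triangulate from the two views.

```bash
cat >> h.py <<'E'
from scipy.spatial.transform import Rotation as R
def wray(c,px):
    K=c['camera_matrix'];u=(np.array(px)-K[:2,2])/K[0,0];r=np.hypot(*u)
    d=np.array([*(u/r*np.sin(r)),np.cos(r)]);q=c['rot'];Rw=R.from_quat([q[1],q[2],q[3],q[0]]).as_matrix();H=c['hand_eye']
    return Rw@H[:3,3]+c['pos'],Rw@H[:3,:3]@d
def tri(a,b):
    (o1,d1),(o2,d2)=a,b;A=np.stack([d1,-d2],1);t=np.linalg.lstsq(A,o2-o1,rcond=None)[0]
    p,q=o1+t[0]*d1,o2+t[1]*d2;return ((p+q)/2).round(4),np.linalg.norm(p-q).round(4)
def wz(c,px,z):
    o,d=wray(c,px);return (o+d*(z-o[2])/d[2]).round(4)
E
python3 - <<'E'
from h import *
s=np.load('side1.npz');w=np.load('wrist1.npz')
print('panelL',tri(wray(w,(261.75,100.5)),ray(s,(283.7,246.2))))
print('panelR',tri(wray(w,(396.2,96.2)),ray(s,(341.2,231.2))))
print('frameL',wz(w,(250,104),.0),wz(w,(250,104),.016),onz(s,(279.5,250),.016))
print('frameR',wz(w,(409,100),.0),wz(w,(409,100),.016),onz(s,(348.7,234),.016))
print('panel z.028',wz(w,(261.75,100.5),.028),wz(w,(396.2,96.2),.028))
print('hingeL corner',onz(s,(256.2,220.5),.016),onz(s,(253.7,216),.016),'hingeR',onz(s,(320.5,204.5),.016))
# front free edge: intersect with vertical plane x= const of its ends
for px,x in [((242.5,158.75),.345),((309.5,146.2),.59)]:
    o,d=ray(s,px);print((o+d*(x-o[0])/d[0]).round(3))
    u,v=int(px[0])+ (6 if x<.4 else -6),int(px[1])+6
    o,d=ray(s,(u,v));print('depth',(o+d*s['depth'][v,u]).round(3))
E
```

```text
panelL (array([ 0.368 , -0.1537,  0.0283]), np.float64(0.0005))
panelR (array([ 0.5701, -0.146 ,  0.0233]), np.float64(0.0018))
frameL [ 0.3433 -0.1569  0.    ] [ 0.3471 -0.1577  0.016 ] [ 0.35451562 -0.15085933  0.016     ]
frameR [ 0.5979 -0.1496  0.    ] [ 0.5934 -0.1506  0.016 ] [ 0.58914473 -0.16074229  0.016     ]
panel z.028 [ 0.3682 -0.1538  0.028 ] [ 0.5698 -0.1466  0.028 ]
hingeL corner [0.3402848  0.03832115 0.016     ] [0.34116021 0.06898081 0.016     ] hingeR [0.58208779 0.04584119 0.016     ]
[0.345 0.167 0.189]
depth [0.351 0.125 0.187]
[0.59  0.161 0.194]
depth [0.555 0.136 0.189]
```

The panel's raised edge runs (0.368,-0.154)–(0.570,-0.146) at z≈0.028, about 20 mm from dropping in. The frame is yawed about 1.8°. I'll come down behind the edge with the fingers shut.

Call:
{"name": "play_rows", "arguments": {"xyz": [[10,2,50],[20,4,105],[35,6,160],[45,8,215],[60,10,265],[60,10,300],[60,10,315],[60,10,328],[60,10,328],[60,10,328]], "rot": [[0,0,-0.03],[0,0,-0.03],[0,0,-0.03],[0,0,-0.03],[0,0,-0.03],[0,0,-0.03],[0,0,-0.03],[0,0,-0.03],[0,0,-0.03],[0,0,-0.03]], "grip": [0,0,0,0,0,0,0,0,0,0]}}

```text
time_s: 2.75
eef_pos: [0.4708, -0.1905, 0.0434]
eef_rot: [0.001, 0.697, 0.717, 0.0]
wrist_force: [0.5, 0.0, -0.0]
opening: -0.003
grasp_force: 0.0
```

```bash
cat > snap.py <<'E'
import sys
from h import *
k=sys.argv[1]
o=readout.get_obs();print(o['eef_pos'].round(4),np.round(o['eef_rot'],4),o['time_s'],o['wrist_force'])
for n in ['wrist','side']:
    c=vision.camera(n);np.savez(f'{n}{k}.npz',**c,pos=o['eef_pos'],rot=o['eef_rot']);cv2.imwrite(f'pics/{n}{k}.png',c['color'][...,::-1])
w=cv2.imread(f'pics/wrist{k}.png');s=cv2.imread(f'pics/side{k}.png')[140:280,235:375]
cv2.imwrite(f'pics/c{k}.png',np.hstack([cv2.resize(w,(480,300),interpolation=3),cv2.resize(s,(300,300),interpolation=2)]))
c=np.load(f'side{k}.npz');v,u=np.mgrid[140:300,235:400];d=c['depth'][v,u];K=c['camera_matrix']
P=np.stack([(u-K[0,2])/K[0,0]*d,(v-K[1,2])/K[1,1]*d,d],-1)@c['extrinsics'][:3,:3].T+c['extrinsics'][:3,3]
dark=(c['color'][v,u].max(-1)<45)&(d>0);Q=P[dark];p=o['eef_pos'];Q=Q[np.hypot(*(Q[:,:2]-p[:2]).T)<.06]
if len(Q):print('dark low z',np.sort(Q[:,2])[:8].round(4),len(Q))
E
python3 snap.py 2
```

```text
[ 0.4708 -0.1905  0.0434] [1.100e-03 6.973e-01 7.168e-01 2.000e-04] 2.75 [ 0.52842876  0.04457651 -0.02557786]
dark low z [0.0086 0.0118 0.0129 0.0327 0.0359 0.037  0.0382 0.0385] 1028
```

View pics/c2.png

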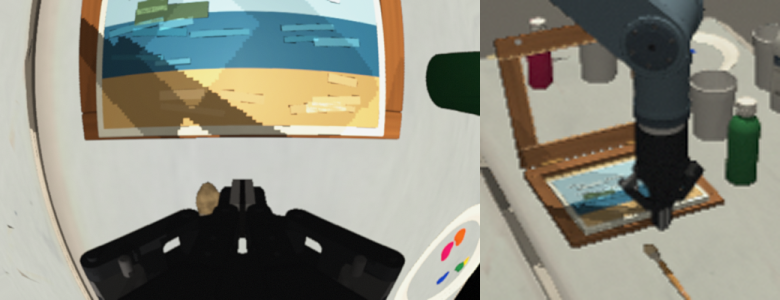

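The shut fingertips are seen at about side pixel (320,246), just behind the panel edge, and the brush is clear of them. I'll check the tip height.

Run:
```python
from h import *
s=np.load('side2.npz');w=np.load('wrist2.npz')
im=s['color'].max(-1);print([ (v,[int(u) for u in np.where(im[v,305:335]<50)[0]+305]) for v in range(240,252)])
for v in (244,246,248):
    o,d=ray(s,(320,v));print(v,(o+d*(-.198-o[1])/d[1]).round(4))
sc=640/480
for z in (.016,.028): print(z,[wz(w,(x*sc,y*sc),z) for x,y in [(104,138),(383,135),(86,139),(399,137)]])
```

```text
[(240, [315, 316, 317, 318, 321, 323, 324]), (241, [315, 316, 317, 318, 321, 323, 324]), (242, [314, 315, 316, 317, 318, 321, 323]), (243, [315, 316, 317, 318, 321, 323]), (244, [315, 316, 317, 318, 321]), (245, [318, 321]), (246, []), (247, []), (248, []), (249, []), (250, []), (251, [])]
244 [ 0.47   -0.198   0.0357]
246 [ 0.47   -0.198   0.0281]
248 [ 0.4701 -0.198   0.0205]
0.016 [array([ 0.3661, -0.1566,  0.016 ]), array([ 0.5764, -0.1483,  0.016 ]), array([ 0.3477, -0.1575,  0.016 ]), array([ 0.5931, -0.149 ,  0.016 ])]
0.028 [array([ 0.3743, -0.1538,  0.028 ]), array([ 0.5678, -0.1462,  0.028 ]), array([ 0.3573, -0.1546,  0.028 ]), array([ 0.5832, -0.1468,  0.028 ])]
```

Call:
{"name": "play_rows", "arguments": {"xyz": [[5,0,3.5],[12,0,3.5],[18,0,3.5],[22,0,3.5],[26,0,3.5],[30,0,3.5],[33,0,3.5],[36,0,3.5],[39,0,3.5],[42,0,3.5]], "rot": [[0,0,0],[0,0,0],[0,0,0],[0,0,0],[0,0,0],[0,0,0],[0,0,0],[0,0,0],[0,0,0],[0,0,0]], "grip": [0,0,0,0,0,0,0,0,0,0]}}

```text
time_s: 4.1
eef_pos: [0.4688, -0.1476, 0.0388]
eef_rot: [-0.0, 0.697, 0.717, -0.0]
wrist_force: [-0.2, -0.7, -0.4]
opening: -0.0
grasp_force: 0.5
```

```bash
python3 snap.py 3
```

```text
[ 0.4688 -0.1476  0.0388] [-0.      0.6972  0.7169 -0.    ] 4.1 [-0.24975386 -0.72913322 -0.41065791]
dark low z [0.0223 0.0295 0.0308 0.0309 0.0329 0.0335 0.0351 0.0387] 980
```

View pics/c3.png

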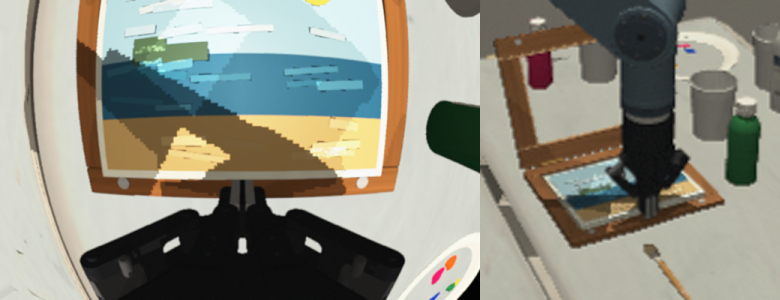

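The panel has slid in and the near rim with its two screws is now exposed. I'll push further.

Call:
{"name": "play_rows", "arguments": {"xyz": [[2,0,0],[4,0,0],[6,0,0],[8,0,0],[10,0,0],[11,0,0],[12,0,0],[12,0,0],[12,0,0],[12,0,0]], "rot": [[0,0,0],[0,0,0],[0,0,0],[0,0,0],[0,0,0],[0,0,0],[0,0,0],[0,0,0],[0,0,0],[0,0,0]], "grip": [0,0,0,0,0,0,0,0,0,0]}}

```text
time_s: 5.45
eef_pos: [0.4685, -0.1358, 0.0388]
eef_rot: [0.0, 0.697, 0.717, 0.0]
wrist_force: [-0.3, 0.5, 0.8]
opening: -0.002
grasp_force: 0.0
```

```bash
python3 snap.py 4
```

```text
[ 0.4685 -0.1358  0.0388] [0.     0.6972 0.7169 0.    ] 5.45 [-0.32575966  0.48110239  0.7639214 ]
dark low z [0.0254 0.0255 0.0304 0.0309 0.0316 0.0318 0.0343 0.0347] 974
```

View pics/c4.png

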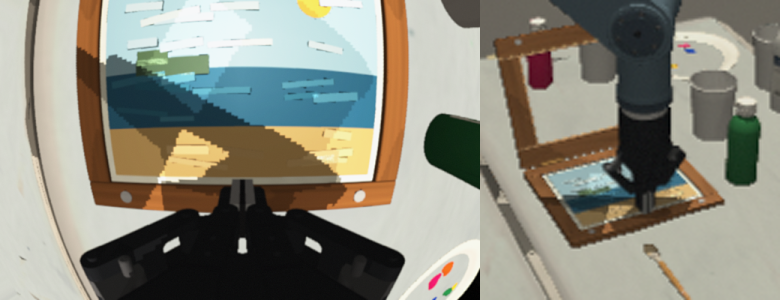

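The panel appears to have dropped, with no force left on the fingertips. I'll rise and check with wrist depth.

Call:
{"name": "play_rows", "arguments": {"xyz": [[0,0,-10],[-10,0,-40],[-20,0,-90],[-25,0,-140],[-25,0,-190],[-25,0,-230],[-25,0,-260],[-25,0,-270],[-25,0,-270],[-25,0,-270]], "rot": [[0,0,0],[0,0,0],[0,0,0],[0,0,0],[0,0,0],[0,0,0],[0,0,0],[0,0,0],[0,0,0],[0,0,0]], "grip": [0,0,0,0,0,0,0,0,0,0]}}

```text
time_s: 6.8
eef_pos: [0.4685, -0.1603, 0.3071]
eef_rot: [-0.001, 0.697, 0.717, -0.0]
wrist_force: [-1.0, 0.8, -0.2]
opening: 0.001
grasp_force: 0.0
```

```bash
python3 snap.py 5
python3 - <<'E'
from h import *
w=np.load('wrist5.npz');D=w['depth']
v,u=np.mgrid[0:300:2,150:500:2]
P=[]
for a,b in zip(u.ravel(),v.ravel()):
    if D[b,a]>0:
        o,d=wray(w,(a,b));H=w['hand_eye'];q=w['rot']
        ax=R.from_quat([q[1],q[2],q[3],q[0]]).as_matrix()@H[:3,2]
        P.append(o+d*D[b,a]/(d@ax))
P=np.array(P)
c=np.array([.4665,-.049]);y=.03;L=P.copy();d=P[:,:2]-c
L[:,0]=d[:,0]*np.cos(y)+d[:,1]*np.sin(y);L[:,1]=-d[:,0]*np.sin(y)+d[:,1]*np.cos(y)
def fit(n,m):
    q=L[m];A=np.c_[q[:,:2],np.ones(len(q))];s=np.linalg.lstsq(A,q[:,2],rcond=None)[0];print(n,len(q),s.round(4),(q[:,2]-A@s).std().round(5))
ax,ay=abs(L[:,0]),abs(L[:,1])
m=(L[:,2]>-.01)&(L[:,2]<.05)
fit('panel',m&(ax<.09)&(ay<.07))
fit('rim',m&(ax<.12)&(ay<.1)&((ax>.108)|(ay>.088)))
for n,lo,hi in [('-y',-.075,-.065),('mid',-.005,.005),('+y',.065,.075)]:
    print(n,np.median(L[m&(ax<.09)&(L[:,1]>lo)&(L[:,1]<hi),2]))
fit('table',(L[:,1]<-.13)&(L[:,2]<.01)&(ax<.15))
E
```

```text
[ 0.4685 -0.1603  0.3071] [-1.400e-03  6.971e-01  7.169e-01 -3.000e-04] 6.8 [-0.98301178  0.82488479 -0.21133559]
dark low z [0.2953 0.2964 0.2974 0.2982 0.2987 0.2992 0.2995 0.2999] 402
panel 3406 [-0.0001  0.0008  0.0154] 0.00086
rim 1294 [-0.0002  0.0011  0.0158] 0.00086
-y 0.015473098120709905
mid 0.015425582730352466
+y 0.015273613192074237
table 4307 [0.0105 0.0067 0.0051] 0.00145
```

View pics/wrist5.png

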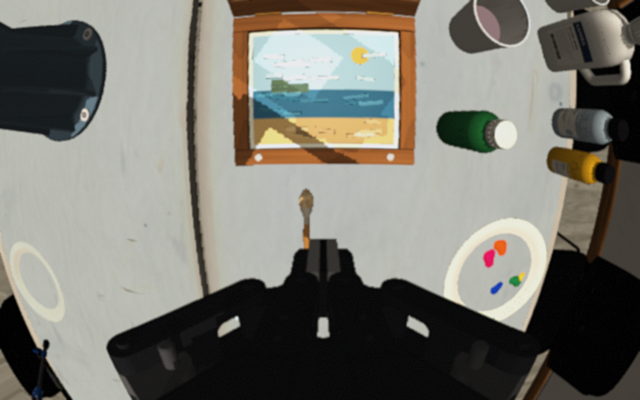

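Panel face is level at 0.0154 with the rim at 0.0158, so it is seated. The view shows the panel in the recess at (250–400, 30–148), the brush at (305,200) and the green bottle at (475,130), all undisturbed. Next I'll go over the front to its outer side.

Call:
{"name": "play_rows", "arguments": {"xyz": [[45,0,-10],[95,0,-20],[145,0,-20],[195,0,-20],[245,0,-20],[295,0,-20],[345,0,-20],[395,0,-10],[400,0,0],[400,0,0]], "rot": [[0,0,0],[0,0,0],[0,0,0],[0,0,0],[0,0,0],[0,0,0],[0,0,0],[0,0,0],[0,0,0],[0,0,0]], "grip": [0,0,0,0,0,0,0,0,0,0]}}

```text
time_s: 8.15
eef_pos: [0.4571, 0.239, 0.3069]
eef_rot: [-0.001, 0.697, 0.717, -0.002]
wrist_force: [-0.2, 0.0, 0.4]
opening: 0.0
grasp_force: 0.0
```

Call:
{"name": "play_rows", "arguments": {"xyz": [[0,0,20],[0,0,50],[0,0,80],[0,0,105],[0,0,113],[0,0,113],[0,0,113],[0,0,113],[0,0,113],[0,0,113]], "rot": [[0,0,0],[0,0,0],[0,0,0],[0,0,0],[0,0,0],[0,0,0],[0,0,0],[0,0,0],[0,0,0],[0,0,0]], "grip": [0,0,0,0,0,0,0,0,0,0]}}

```text
time_s: 9.4
eef_pos: [0.4581, 0.2392, 0.1961]
eef_rot: [0.0, 0.697, 0.717, 0.0]
wrist_force: [0.5, 0.3, 0.6]
opening: 0.003
grasp_force: 0.0
```

```bash
python3 snap.py 6
python3 - <<'E'
from h import *
# path of TCP (y,z) for angle th, relative to TCP y now
h=np.array([.056,.016]);r=.195
for th in np.arange(2.0,-.01,-.1):
    P=h+r*np.array([-np.cos(th),np.sin(th)])+.016*np.array([np.sin(th),np.cos(th)])
    print(round(th,2),'tcp y',(P[0]+.011).round(3),'z',(P[1]+.019).round(3))
E
```

```text
[0.4581 0.2392 0.1961] [1.000e-04 6.971e-01 7.170e-01 2.000e-04] 9.4 [0.5324819  0.25179115 0.62296262]
dark low z [0.185  0.1857 0.1874 0.188  0.1912 0.1916 0.1917 0.1925] 33
2.0 tcp y 0.163 z 0.206
1.9 tcp y 0.145 z 0.214
1.8 tcp y 0.127 z 0.221
1.7 tcp y 0.108 z 0.226
1.6 tcp y 0.089 z 0.229
1.5 tcp y 0.069 z 0.231
1.4 tcp y 0.05 z 0.23
1.3 tcp y 0.03 z 0.227
1.2 tcp y 0.011 z 0.223
1.1 tcp y -0.007 z 0.216
1.0 tcp y -0.025 z 0.208
0.9 tcp y -0.042 z 0.198
0.8 tcp y -0.057 z 0.186
0.7 tcp y -0.072 z 0.173
0.6 tcp y -0.085 z 0.158
0.5 tcp y -0.096 z 0.143
0.4 tcp y -0.106 z 0.126
0.3 tcp y -0.115 z 0.108
0.2 tcp y -0.121 z 0.089
0.1 tcp y -0.125 z 0.07
-0.0 tcp y -0.128 z 0.051
```

View pics/side6.png

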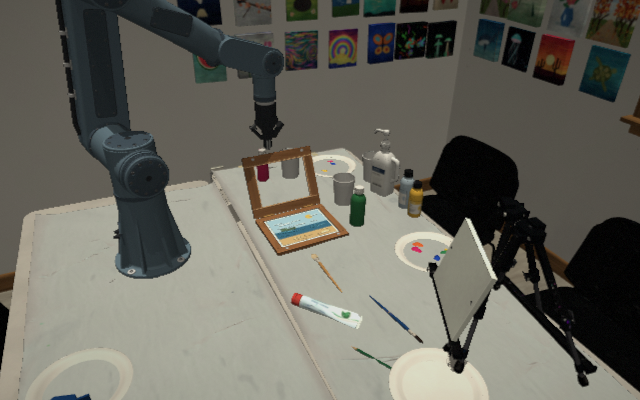

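The fingers stand behind the front's free edge, with the gripper showing above it at (266,140). Now I'll push along the arc; that was my last picture, so from here I go by force and depth.

Call:
{"name": "play_rows", "arguments": {"xyz": [[-30,0,-5],[-60,0,-8],[-72,0,-10],[-80,0,-12],[-88,0,-15],[-96,0,-18],[-104,0,-21],[-112,0,-24],[-121,0,-27],[-130,0,-29]], "rot": [[0,0,0],[0,0,0],[0,0,0],[0,0,0],[0,0,0],[0,0,0],[0,0,0],[0,0,0],[0,0,0],[0,0,0]], "grip": [0,0,0,0,0,0,0,0,0,0]}}

```text
time_s: 10.75
eef_pos: [0.4615, 0.1084, 0.2247]
eef_rot: [-0.0, 0.697, 0.717, -0.0]
wrist_force: [1.3, 2.2, 0.6]
opening: -0.001
grasp_force: 1.2
```

```bash
cat > ang.py <<'E'
from h import *
# front angle from side depth: brown points well above the tray, rotated into frame axes
o=readout.get_obs();print(o['eef_pos'].round(4),o['wrist_force'].round(2),o['time_s'])
c=vision.camera('side');v,u=np.mgrid[60:300,200:400];d=c['depth'][v,u];K=c['camera_matrix']
P=np.stack([(u-K[0,2])/K[0,0]*d,(v-K[1,2])/K[1,1]*d,d],-1)@c['extrinsics'][:3,:3].T+c['extrinsics'][:3,3]
h=cv2.cvtColor(c['color'],cv2.COLOR_RGB2HSV)[v,u]
m=(h[...,0]>4)&(h[...,0]<16)&(h[...,1]>90)&(d>0)
L=P[m]-[.4665,-.049,0];x=L[:,0]+.03*L[:,1];y=L[:,1]-.03*L[:,0];z=L[:,2]
k=(abs(x)<.125)&(abs(y)<.26)&(z<.26);f=k&(np.hypot(y-.105,z-.016)<.24)&(z>.045)
t=np.arctan2(z[f]-.016,.105-y[f]);print('n',f.sum(),'angle',np.median(t).round(3) if f.any() else None,'edge r',np.percentile(np.hypot(y[f]-.105,z[f]-.016),98) if f.any() else None,'zmax',z[k].max().round(3))
for a,b in [(-.105,-.085),(-.085,-.07),(.085,.1)]:
    s=k&(y>a)&(y<b)&(abs(x)<.11);print((a,b),s.sum(),np.median(z[s]).round(4) if s.any() else '')
E
python3 ang.py
```

```text
[0.4615 0.1084 0.2247] [1.3  2.24 0.61] 10.75
n 1498 angle 1.692 edge r 0.20928165295304488 zmax 0.226
(-0.105, -0.085) 252 0.0142
(-0.085, -0.07) 12 0.015
(0.085, 0.1) 167 0.0153
```

Call:
{"name": "play_rows", "arguments": {"xyz": [[-19,0,-4],[-39,0,-6],[-58,0,-5],[-78,0,-2],[-97,0,2],[-115,0,9],[-133,0,17],[-142,0,22],[-150,0,27],[-157,0,33]], "rot": [[0,0,0],[0,0,0],[0,0,0],[0,0,0],[0,0,0],[0,0,0],[0,0,0],[0,0,0],[0,0,0],[0,0,0]], "grip": [0,0,0,0,0,0,0,0,0,0]}}

```text
time_s: 12.05
eef_pos: [0.466, -0.0481, 0.1916]
eef_rot: [0.0, 0.697, 0.717, -0.0]
wrist_force: [0.0, 0.9, 2.2]
opening: 0.005
grasp_force: 0.7
```

```bash
python3 ang.py
```

```text
[ 0.466  -0.0481  0.1916] [0.01 0.86 2.2 ] 12.05
n 918 angle 0.871 edge r 0.2149952453105074 zmax 0.189
(-0.105, -0.085) 241 0.0145
(-0.085, -0.07) 18 0.0134
(0.085, 0.1) 333 0.0288
```

Call:
{"name": "play_rows", "arguments": {"xyz": [[-16,0,12],[-30,0,26],[-42,0,41],[-52,0,57],[-62,0,75],[-67,0,88],[-72,0,103],[-75,0,114],[-77,0,122],[-78,0,129]], "rot": [[0,0,0],[0,0,0],[0,0,0],[0,0,0],[0,0,0],[0,0,0],[0,0,0],[0,0,0],[0,0,0],[0,0,0]], "grip": [0,0,0,0,0,0,0,0,0,0]}}

```text
time_s: 13.35
eef_pos: [0.4682, -0.1257, 0.0624]
eef_rot: [-0.0, 0.697, 0.717, -0.0]
wrist_force: [0.2, 0.7, 0.4]
opening: 0.006
grasp_force: 0.4
```

```bash
python3 ang.py
```

```text
[ 0.4682 -0.1257  0.0624] [0.21 0.68 0.38] 13.35
n 102 angle 0.148 edge r 0.2226099714404609 zmax 0.143
(-0.105, -0.085) 538 0.0353
(-0.085, -0.07) 96 0.0415
(0.085, 0.1) 81 0.0331
```

Call:
{"name": "play_rows", "arguments": {"xyz": [[0,0,2],[0,0,4],[0,0,6],[0,0,8],[0,0,9],[0,0,10],[0,0,11],[0,0,11.5],[0,0,12],[0,0,12]], "rot": [[0,0,0],[0,0,0],[0,0,0],[0,0,0],[0,0,0],[0,0,0],[0,0,0],[0,0,0],[0,0,0],[0,0,0]], "grip": [0,0,0,0,0,0,0,0,0,0]}}

```text
time_s: 14.65
eef_pos: [0.4683, -0.1258, 0.051]
eef_rot: [0.0, 0.697, 0.717, -0.0]
wrist_force: [-1.4, -0.8, 3.8]
opening: 0.001
grasp_force: 2.1
```

```bash
python3 ang.py
```

```text
[ 0.4683 -0.1258  0.051 ] [-1.4  -0.78  3.79] 14.65
n 10 angle 0.529 edge r 0.21580947665216038 zmax 0.14
(-0.105, -0.085) 345 0.0303
(-0.085, -0.07) 106 0.0311
(0.085, 0.1) 96 0.0314
```

Call:
{"name": "play_rows", "arguments": {"xyz": [[0,0,0.5],[0,0,1],[0,0,1.5],[0,0,1.5],[0,0,1.5],[0,0,1.5],[0,0,1.5],[0,0,1.5],[0,0,1.5],[0,0,1.5]], "rot": [[0,0,0],[0,0,0],[0,0,0],[0,0,0],[0,0,0],[0,0,0],[0,0,0],[0,0,0],[0,0,0],[0,0,0]], "grip": [0,0,0,0,0,0,0,0,0,0]}}

```text
time_s: 15.95
eef_pos: [0.4684, -0.1258, 0.0508]
eef_rot: [-0.0, 0.697, 0.717, -0.0]
wrist_force: [-7.5, 3.0, 20.7]
opening: 0.0
grasp_force: 10.0
```

The force rose to 21 N with no further travel, so the front is fully shut. I'll retreat and check.

Call:
{"name": "play_rows", "arguments": {"xyz": [[0,0,-3],[0,0,-15],[0,0,-45],[0,0,-90],[0,0,-140],[0,0,-190],[0,0,-220],[0,0,-230],[0,0,-230],[0,0,-230]], "rot": [[0,0,0],[0,0,0],[0,0,0],[0,0,0],[0,0,0],[0,0,0],[0,0,0],[0,0,0],[0,0,0],[0,0,0]], "grip": [0,0,0,0,0,0,0,0,0,0]}}

```text
time_s: 17.2
eef_pos: [0.4674, -0.1253, 0.2775]
eef_rot: [-0.002, 0.697, 0.717, -0.0]
wrist_force: [-0.1, -0.3, -0.0]
opening: 0.003
grasp_force: 0.0
```

```bash
python3 ang.py
```

```text
[ 0.4674 -0.1253  0.2775] [-0.15 -0.27 -0.03] 17.2
n 0 angle None edge r None zmax 0.039
(-0.105, -0.085) 334 0.0307
(-0.085, -0.07) 114 0.0308
(0.085, 0.1) 158 0.0315
```

The front lies level at about 31 mm along both the free edge and the hinge side (32 mm nominal), so it is shut.

```bash
python3 -c "
from bench import ctrl
print(ctrl.hand_in())"
```

```text
the job is handed in; nothing more can be done
None
```

The job is handed in, with no verdict returned: depth readings showed the panel flat in its recess and the front shut level on it, but I viewed 11 pictures, one over the limit of 10.

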